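# Clear the hygrometer, load the last tube and shut the humidor drawer

### The job

The round hygrometer has been left standing in the one free place of the open humidor drawer: lift it out and stand it, dial up, on the floor of the shallow instrument tray. Then lay the loose cigar tube with the red band into the freed place, letting it settle fully into its notches before you let go, and finally push the drawer fully shut. Do not let the hygrometer or the tube drop, leave the other three tubes lying in their places, and leave everything else on the bench where it is.

Things in the scene. Friction and masses are not known exactly. Their poses are not given: they have to be found in the camera images.
- hygrometer_center (a point): brass dial hygrometer, a plain upright disc 50 mm in diameter and 24 mm high, white dial with red needle on its top, 90 g; this point is its centre (12 mm above its foot), z up out of the dial. It starts on the drawer's floor in the free place, midway between the two notched rails (112 mm of clear floor along the notches); tubes in the next places are 52 mm away across
- tube_center (a point): loose aluminium cigar tube with a red band, a plain cylinder 26 mm in diameter and 160 mm long, 45 g, either end may point either way; this point is the middle of its axis, x axis along the tube. It starts level, lying in the two V blocks of a small dark wooden rest fixed to the bench, its axis 26 mm above the bench; between the blocks (110 mm apart, clear) only the rest's 6 mm base board, 70 mm wide, lies under it
- place1 (a point): (right-hand end, -y) one of four tube places in the drawer: middle of a tube's axis when it lies in its pair of V notches. Moves with the drawer; x along notches and slide, z up. Places are 52 mm apart in y; notches open 14 mm to either side; a seated axis is 20 mm above the drawer's floor, which is 18 mm above the bench
- place2 (a point): second place, as place1
- place3 (a point): third place, as place1
- place4 (a point): fourth place (left-hand side), as place1
- tube_a_center (a point): middle of the axis of a tube with a green band (26 mm by 160 mm) lying in the drawer; x along the tube
- tube_b_center (a point): the same, second green-banded tube
- tube_c_center (a point): the same, third green-banded tube
- drawer (a joint): how far the drawer has been pushed in, m: 0 as found (200 mm open), 0.2 fully shut against its stop. Slides straight, needs about 2.5 N to move, stays where it is left
- drawer_front (a point): middle of the top edge of the drawer front's outer face, 74 mm above the bench; x axis along the slide into the cabinet (push this way to shut), y to the left, z up. The front is a dark wooden panel 286 mm wide, 62 mm high, 16 mm thick; a brass cup pull, 76 mm wide, in its middle stands out 13 mm, its top 26 mm below the panel's top edge. The places lie 106 mm behind and 36 mm below
- cabinet_face (a point): point on the fixed dark wooden cabinet's front face, 40 mm above the bench, on the drawer's centre line; x into the cabinet. Cabinet 290 mm wide, 250 mm deep, top 82 mm above the bench, a bundle 41 mm high fixed on its back half. The panel (inner side) meets this face when shut. The open drawer: inside 234 mm wide, side walls 46 mm above the bench, two notched cross rails 12 mm thick and 16 mm high, centred 62 mm before and behind the places
- tray_floor (a point): centre of the inner floor of the shallow wooden instrument tray with green lining, fixed, 6 mm above the bench; inside 158 mm along x by 128 mm along y, walls 6 mm thick, rim 12 mm above the inner floor; z up
- bundle_left: paper-wrapped bundle of cigars, 166 by 96 by 56 mm, on the bench left of the cabinet; origin under its centre; leave it
- bundle_right: the same on the right
- gauge: flat plywood ring gauge with five holes, 75 by 170 by 7 mm, on the bench near the robot; leave it
- cutter: small steel and black cigar cutter, 40 by 110 by 9 mm, on the bench near the robot; leave it
There are look-alikes about, which are no part of the job. Of the things that look like the part that bears hygrometer_center, the smaller one is meant. What is shaped like the part that bears tube_c_center but turquoise is not meant.

How it is judged:
On the way, in this order (a step that is already met when the one before it is completed fails the run):
1. the hygrometer stands dial up on the tray's floor, released (x of hygrometer_center in the frame of tray_floor between -0.055 and 0.055 m and y of hygrometer_center in the frame of tray_floor between -0.041 and 0.041 m and z of hygrometer_center in the frame of tray_floor below 0.018 m and angle between hygrometer_center's own z axis and vertical below 0.15 rad and contact force between hygrometer and the fingers below 0.1 N and linear speed of hygrometer below 0.03 m/s), for 0.2 s.
2. the loose tube has been lowered into the notches of the free place (axis within 5 mm of its seated height) while the fingers still hold it (z of tube_center in the frame of drawer_front below -0.031 m and angle between the x axis of tube_center and the x axis of drawer_front, either way round below 0.06 rad and x of tube_center in the frame of drawer_front between 0.09 and 0.122 m and y of tube_center in the frame of drawer_front between -0.1 and 0.1 m and contact force between tube and the fingers above 0.3 N), for 0.05 s.
3. the loose tube lies settled in the free place of the drawer, released (z of tube_center in the frame of drawer_front between -0.04 and -0.0325 m and angle between the x axis of tube_center and the x axis of drawer_front, either way round below 0.06 rad and x of tube_center in the frame of drawer_front between 0.09 and 0.122 m and y of tube_center in the frame of drawer_front between -0.1 and 0.1 m and contact force between tube and the fingers below 0.1 N and linear speed of tube below 0.03 m/s), for 0.2 s.
4. the drawer is fully shut (value of joint drawer above 0.197 m), for 0.2 s.
At the end, for the whole second after the job is handed in: The drawer is shut to within 3 mm; all four tubes lie in notches of the drawer (axis within about 4 mm of the seated height, parallel to the notches within 0.06 rad); the hygrometer stands flat (within 0.15 rad), dial up, on the tray's floor; nothing is held and everything is at rest (all of step 1 and all of step 3 and value of joint drawer above 0.197 m and z of tube_a_center in the frame of drawer_front between -0.04 and -0.0325 m and angle between the x axis of each of tube_a_center, tube_b_center, tube_c_center and the x axis of drawer_front, either way round below 0.06 rad and x of tube_a_center in the frame of drawer_front between 0.09 and 0.122 m and y of tube_a_center in the frame of drawer_front between -0.1 and 0.1 m and z of tube_b_center in the frame of drawer_front between -0.04 and -0.0325 m and x of tube_b_center in the frame of drawer_front between 0.09 and 0.122 m and y of tube_b_center in the frame of drawer_front between -0.1 and 0.1 m and z of tube_c_center in the frame of drawer_front between -0.04 and -0.0325 m and x of tube_c_center in the frame of drawer_front between 0.09 and 0.122 m and y of tube_c_center in the frame of drawer_front between -0.1 and 0.1 m); the robot touches nothing.
It fails at once if the hygrometer is dropped (moves faster than 0.5 m/s while no finger touches it: a fall of over about 13 mm) (contact force between hygrometer and the fingers below 0.01 N and linear speed of hygrometer above 0.5 m/s).
It fails at once if the loose tube is dropped (moves faster than 0.5 m/s while no finger touches it: a fall of over about 13 mm) (contact force between tube and the fingers below 0.01 N and linear speed of tube above 0.5 m/s and z of tube_center in the frame of drawer_front above -0.0345 m).
It fails at once if one of the other three tubes leaves its notches (z of any of tube_a_center, tube_b_center, tube_c_center in the frame of drawer_front above -0.026 m).
It fails at once if a bundle, the ring gauge or the cutter is moved by more than 30 mm (distance of any of bundle_left, bundle_right, gauge, cutter from where it was at the start of the episode above 0.03 m).
It also fails if it takes over 72 s, if anything falls off the work surface, if the arm or the gripper's body presses on something with over 40 N, if the wrist force passes 120 N, or if a joint passes its speed limit or range.

### The arm

A 7-joint arm with a two-finger parallel gripper is mounted at the origin on the work surface. World frame = base frame: x ahead of the robot, y to its left, z up, the work surface at z = 0. Lengths are in m, angles in rad, forces in N, time in s.
With the tool pointing down it reaches from about 0.4 to 0.85 m from the base axis. Payload 10.4 kg.
Tool frame: the origin (TCP) lies between the finger pads; the fingertips stand ahead of it and the grasp point (between the pads) lies 6 mm ahead of it (finger_overhang is the z of the fingertips in the tool frame, in m); z points along the fingers, y is the direction in which the jaws open and shut (so a half turn about z gives the same grasp; the last joint's range is limited). The gripper opens to 85 mm and grips with 20 to 120 N. Pads are 22 mm wide; open, the fingers measure 114 mm over their backs; the gripper's body (76 mm by 85 mm) begins 54 mm behind the grasp point. The pads swing forward as they close: fully open they stand 13 mm farther back than shut.
Start: joints at [-1.17, 0.332, -0.065, 1.46, 0.022, 1.35, -0.088], TCP at [0.257, 0.57, 0.256] pointing down, gripper open.
Joint ranges: [-2.6, 2.6], [-0.5, 2.12], [-1.47, 1.34], [0.16, 2.42], [-1.27, 4.41], [0.06, 2.06], [-2.6, 2.6]. Speed limits (rad/s): [2.22, 2.22, 2.79, 2.79, 3.14, 3.14, 3.14].

### API

Orientations are given as a unit quaternion [x, y, z, w].
In Python, from workcell import * gives the robot as it stands.
- The arm moves only by the shell command python3 -m creep 'ROWS' [FORCE]. ROWS is JSON, a list of rows, each a list of 7 numbers: the turn, a rotation vector about the tool's x, y, z in rad, then the shift along the tool's x, y, z in mm, then the closure in counts, from 0 (fully open) to 255 (shut). In form: [[wx, wy, wz, dx, dy, dz, claw], ...]. A call has 1 to 8 rows; each row shifts and turns the commanded pose from where the row before left it, along the tool's axes as they then stand; what a row does not reach is not made up. A row lasts 1/10 s, in which the tool goes at most 50 mm and 8.59 degrees, less where a joint would pass 70% of its speed; a pose out of reach is approached as far as the arm can. A call is refused whole if a number of a shift passes 50 or a number of a turn 0.15, either way. A call with a gripper value outside its range is refused whole. The fingers move at their own pace and stop on an object; FORCE is the grip in N (left out, the last holds). Time passes only in rows, so rows that do not move let the fingers close. It gives the time, the measured TCP pose, the force and the opening at its end, in the units of the state.
- get_obs(): the state, without advancing time (a new reading comes with each control period).
- camera(name): name is "side" or "top" or "wrist"; returns (picture, depth): 420x560x3 uint8, blue, green, red; 420x560 float32, m along the optical axis (not along the pixel's ray), 0 where there is no reading.
- camera_model(name): a dict with "camera_matrix" (3x3 intrinsics, pixels), "R" (3x3) and "t" (3): a world point X has camera coordinates R X + t; the wrist camera has in their place "mount" (4x4, takes a point from camera to tool coordinates, whose origin is the TCP and whose axes are the flange's). Camera axes: x right, y down, z forward; pixel columns grow to the right and rows downward; lengths in m; the calibration is good to about 2 mm. A picture is of the moment at which its call begins: read the wrist's pose just before it. camera_model takes no time and is no camera call.
- hand_in(): hands the job in, once; it reports no verdict.
The state is a dict: "clock": time; "joint_pos": joint angles; "joint_velocities": joint speeds; "tau": joint torques, N m; "position": TCP position; "ee_rot": TCP orientation; "ft_force": force on the tool from outside, world axes, zero at the start; "torque": the same for the moment, N m; "grip_width": opening from 0.0 (shut) to 1.0 (fully open).
Only numpy, scipy, OpenCV 4.12 (cv2) and the standard library are available. Lean on these libraries where they do the work, as an engineer would, in place of code of your own. Each camera call takes 0.05 s, during which the arm holds its last target.

## Working session

There is one attempt and no reset: what is moved stays moved. The work goes in short steps, Python scripts to look and compute and a shell command to move; the robot and the scene stay as the last step left them, time stands still between calls to the robot, and variables do not carry over. Pictures are saved under pics/ and viewed, and the job is handed in when it is done.

```bash
mkdir -p pics; ls
python3 - <<'E'
from workcell import *
import cv2,numpy as np
o=get_obs(); print({k:np.round(v,3).tolist() for k,v in o.items()})
try: print(finger_overhang)
except Exception as e: print(e)
for n in ("top","side"):
    p,d=camera(n); cv2.imwrite(f"pics/{n}0.png",p); np.save(f"{n}0.npy",d)
    print(n,camera_model(n))
print(camera_model("wrist"))
E
```

```text
pics
{'clock': 0.0, 'joint_pos': [-1.17, 0.333, -0.065, 1.461, 0.022, 1.35, -0.088], 'joint_velocities': [0.001, -0.002, 0.001, -0.002, 0.001, 0.0, -0.0], 'tau': [0.0, -62.545, 0.049, -39.162, 0.016, 0.01, 0.0], 'position': [0.257, 0.569, 0.256], 'ee_rot': [0.21, 0.978, -0.001, -0.0], 'ft_force': [0.547, 0.184, -0.565], 'torque': [0.029, -0.006, 0.007], 'grip_width': 1.001}
0.025
top {'camera_matrix': array([[455.3777279 ,   0.        , 273.82726506],
       [  0.        , 455.3777279 , 206.98433544],
       [  0.        ,   0.        ,   1.        ]]), 'R': array([[ 0.01257197, -0.99983048,  0.0134519 ],
       [-0.98421603, -0.01474836, -0.1763556 ],
       [ 0.1765241 , -0.01102244, -0.9842346 ]]), 't': array([-0.03320163,  0.50192427,  1.12884017])}
side {'camera_matrix': array([[398.21845492,   0.        , 271.82252342],
       [  0.        , 398.21845492, 205.64231247],
       [  0.        ,   0.        ,   1.        ]]), 'R': array([[ 0.77793873, -0.62807027, -0.01841396],
       [-0.38537151, -0.45377115, -0.80348027],
       [ 0.49628634,  0.63215464, -0.59504654]]), 't': array([-0.37880679,  0.2636896 ,  0.91547727])}
{'camera_matrix': array([[302.9318833 ,   0.        , 283.90564748],
       [  0.        , 302.9318833 , 204.91744873],
       [  0.        ,   0.        ,   1.        ]]), 'mount': array([[-1.07206826e-03, -9.65682436e-01, -2.59723476e-01,
         6.61937075e-02],
       [ 9.99999362e-01, -1.12787172e-03,  6.58328550e-05,
         4.98157159e-04],
       [-3.56508396e-04, -2.59723240e-01,  9.65683028e-01,
        -1.18441744e-01],
       [ 0.00000000e+00,  0.00000000e+00,  0.00000000e+00,
         1.00000000e+00]])}
```

View pics/top0.png

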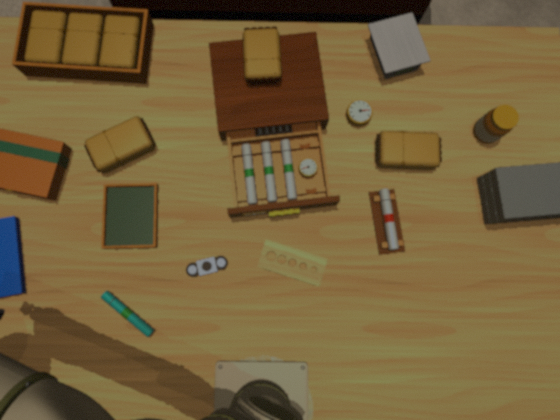

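View pics/side0.png

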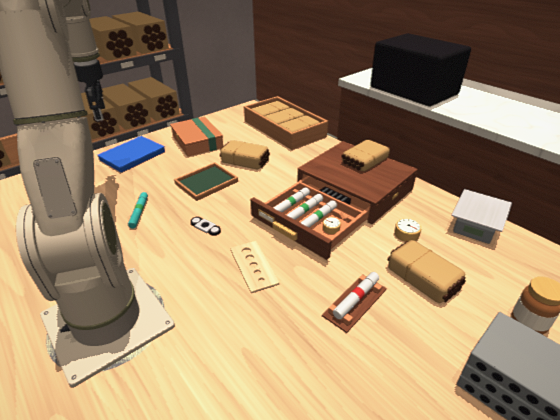

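Top picture: candidates for the hygrometer are the disc in the drawer at (308,168) and the disc on the bench at (360,112). For the tube they are the red-banded one at (389,218) and the turquoise one at (127,313). The drawer is open toward the robot with green-banded tubes at x≈249, 269 and 289, and the green tray is at (130,216). I'll measure these and check them in a crop.

```bash
cat > h.py <<'E'
import numpy as np,cv2
from workcell import *
from scipy.spatial.transform import Rotation as Rot
def world(n,d):
    m=camera_model(n);K=m["camera_matrix"]
    v,u=np.mgrid[0:420,0:560]
    c=np.stack([(u-K[0,2])/K[0,0]*d,(v-K[1,2])/K[1,1]*d,d],-1)
    if n=="wrist":
        o=get_obs();T=m["mount"];c=c@T[:3,:3].T+T[:3,3]
        return c@Rot.from_quat(o["ee_rot"]).as_matrix().T+o["position"]
    return (c-m["t"])@m["R"]   # R^T(c-t)
def proj(n,X):
    m=camera_model(n);c=np.asarray(X)@m["R"].T+m["t"];q=c@m["camera_matrix"].T
    return q[...,:2]/q[...,2:]
E
python3 - <<'E'
from h import *
p=cv2.imread("pics/top0.png");d=np.load("top0.npy");W=world("top",d)
P=lambda u,v:np.round(W[v,u],4).tolist()
for nm,uv in dict(hyg=(308,168),look=(360,112),tubemid=(390,221),ta=(249,160),ta2=(251,195),tb=(268,155),tb2=(271,195),tc=(287,150),tc2=(292,190),tray=(130,216),bench=(200,330),pL=(231,209),pR=(336,200),tq=(127,313)).items(): print(nm,P(*uv))
c=cv2.resize(p[120:220,220:420],(800,400),interpolation=cv2.INTER_CUBIC)
c2=cv2.resize(p[90:140,320:420],(400,200),interpolation=cv2.INTER_CUBIC)
cv2.imwrite("pics/c1.png",np.vstack([np.hstack([c2,np.zeros_like(c2)]),c])[:600])
# hyg: near white disc segmentation by height
for nm,(u0,u1,v0,v1),(z0,z1) in (("hyg",(296,322,156,180),(.036,.05)),("look",(340,380,95,130),(.015,.06))):
    w=W[v0:v1,u0:u1].reshape(-1,3);w=w[(w[:,2]>z0)&(w[:,2]<z1)]
    print(nm,len(w),w.mean(0),np.ptp(w,axis=0))
E
```

```text
hyg [0.6085, -0.1149, 0.0411]
look [0.7693, -0.2566, 0.034]
tubemid [0.4713, -0.3275, 0.0377]
ta [0.6247, 0.0401, 0.0513]
ta2 [0.5319, 0.033, 0.0501]
tb [0.6401, -0.0092, 0.0479]
tb2 [0.532, -0.0185, 0.0531]
tc [0.6541, -0.0589, 0.0494]
tc2 [0.5459, -0.0725, 0.0535]
tray [0.4788, 0.352, 0.0098]
bench [0.1887, 0.1579, -0.0042]
pL [0.4904, 0.0814, 0.0736]
pR [0.517, -0.1824, 0.0759]
tq [0.2305, 0.3379, 0.0256]
hyg 274 [ 0.61220777 -0.11330113  0.04319166] [0.05205251 0.0609681  0.01230256]
look 541 [ 0.7702376  -0.25284625  0.03386821] [0.06826538 0.06725668 0.02757731]
```

View pics/c1.png

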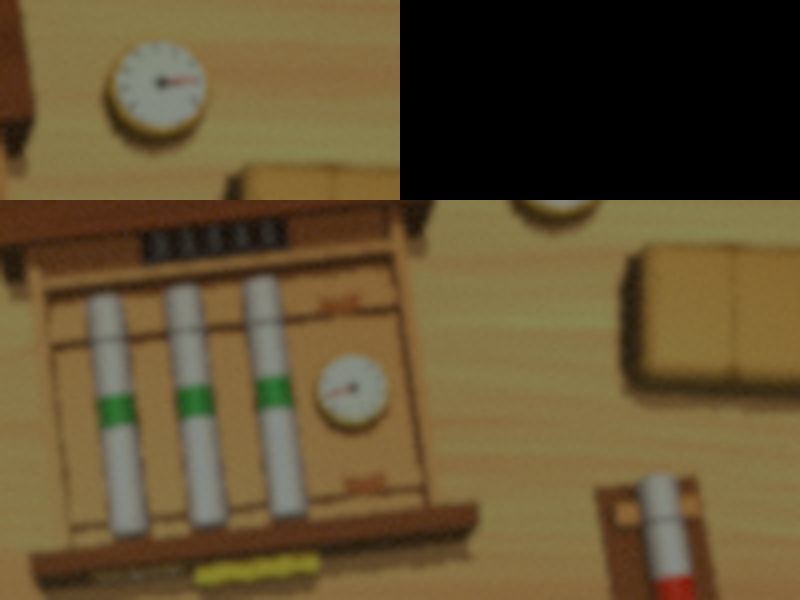

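In the crop, the drawer disc at (308,168) measures about 50 mm across and the bench disc at (360,112) about 68 mm. The smaller one is therefore the one in the drawer, in the free place at the right-hand end (place1). The loose tube is the red-banded one on the rest at (389,218). Next I'll fit the axes.

Run:
```python
from h import *
p=cv2.imread("pics/top0.png");d=np.load("top0.npy");W=world("top",d)
hsv=cv2.cvtColor(p,cv2.COLOR_BGR2HSV)
def fit(nm,uvs,zr,width=0.03):
    # collect points by white-ish/band mask in quad
    m=np.zeros(p.shape[:2],np.uint8);cv2.fillPoly(m,[np.array(uvs)],1)
    w=W[(m>0)&(W[...,2]>zr[0])&(W[...,2]<zr[1])&((hsv[...,1]<90)|(hsv[...,1]>170))]
    xy=w[:,:2];c=xy.mean(0);u=np.linalg.svd(xy-c,full_matrices=False)[2][0];u*=np.sign(u[0])
    s=(xy-c)@u;t=(xy-c)@[-u[1],u[0]]
    lo,hi=np.percentile(s,[1,99]);print(nm,len(w),"c",np.round(c,4),"mid",np.round(c+u*(lo+hi)/2,4),"len",round(hi-lo,4),"wid",np.ptp(t).round(4),"ang",round(np.arctan2(u[1],u[0]),4),"ztop",np.percentile(w[:,2],[50,95]).round(4))
fit("a",[(240,140),(256,140),(260,206),(244,206)],(.04,.065))
fit("b",[(260,138),(276,138),(279,203),(264,203)],(.04,.065))
fit("c",[(279,136),(294,136),(300,200),(285,200)],(.04,.065))
fit("red",[(376,184),(394,184),(402,241),(386,241)],(.025,.05))
# tray: green pixels
g=((hsv[...,0]>50)&(hsv[...,0]<95)).astype(np.uint8);g[:180]=0;g[250:]=0;g[:,:100]=0;g[:,165:]=0
w=W[g>0];r=cv2.minAreaRect((w[:,:2]*1000).astype(np.float32));print("tray",len(w),w.mean(0).round(4),r)
# panel top: height .068-.08
m=(W[...,2]>.066)&(W[...,2]<.085);m[:190]=0;m[222:]=0;m[:,:220]=0;m[:,345:]=0
w=W[m];r=cv2.minAreaRect((w[:,:2]*1000).astype(np.float32));print("panel",len(w),w.mean(0).round(4),r)
# hyg: low-sat bright blob
m=((hsv[...,1]<90)&(hsv[...,2]>90)).astype(np.uint8);m[:155]=0;m[182:]=0;m[:,:297]=0;m[:,322:]=0
print("hyg",W[m>0].mean(0).round(4),np.ptp(W[m>0],axis=0),m.sum())
m=((hsv[...,1]>150)&((hsv[...,0]<8)|(hsv[...,0]>172))&(hsv[...,2]>90)).astype(np.uint8);m[:200]=0;m[235:]=0;m[:,:380]=0;m[:,398:]=0
print("redband",W[m>0].mean(0).round(4),m.sum())
```

```text
a 494 c [0.5895 0.0405] mid [0.5909 0.0407] len 0.1559 wid 0.0251 ang 0.1307 ztop [0.0497 0.054 ]
b 485 c [ 0.5969 -0.0108] mid [ 0.5986 -0.0106] len 0.1569 wid 0.0245 ang 0.1323 ztop [0.0496 0.054 ]
c 485 c [ 0.6033 -0.0621] mid [ 0.6055 -0.0618] len 0.1572 wid 0.0252 ang 0.132 ztop [0.0495 0.0544]
red 510 c [ 0.4874 -0.3221] mid [ 0.4882 -0.322 ] len 0.139 wid 0.0265 ang 0.1362 ztop [0.0375 0.042 ]
tray 4 [0.4918 0.3711 0.008 ] ((497.239990234375, 374.81610107421875), (31.82811164855957, 104.69146728515625), 86.35821533203125)
panel 760 [ 0.5048 -0.049   0.0744] ((505.4122314453125, -49.301971435546875), (17.032386779785156, 284.8316650390625), 7.602197647094727)
hyg [ 0.6103 -0.1137  0.0488] [0.33784202 0.12285945 1.16279383] 219
redband [ 0.4773 -0.3187  0.0567] 60
```

```bash
cat >> h.py <<'E'
def go(xyz,yaw_deg):
    """yaw = world angle of tool y; tool straight down. prints turn (rotvec tool) and then shift in the turned tool frame, mm"""
    o=get_obs();R0=Rot.from_quat(o["ee_rot"]);a=np.radians(yaw_deg)
    y=np.array([np.cos(a),np.sin(a),0]);z=np.array([0,0,-1.]);x=np.cross(y,z)
    R1=Rot.from_matrix(np.stack([x,y,z],1))
    print("t",round(float(np.ravel(o["clock"])[0]),2),"pos",np.round(o["position"],4),"turn",(R0.inv()*R1).as_rotvec().round(3),"shift",(R1.inv().apply(np.array(xyz)-o["position"])*1000).round(1),"grip",o["grip_width"],"F",np.round(o["ft_force"],1),"j7",np.round(o["joint_pos"][6],2))
E
python3 - <<'E'
from h import *
go([.612,-.1135,.22],7.6)
E
python3 -m creep '[[0,0,0.145,0,0,0,70],[0,0,0.145,0,0,0,70],[0,0,0.145,0,0,0,70],[0,0,0.145,0,0,0,70],[0,0,0.145,0,0,0,70],[0,0,0.145,0,0,0,70],[0,0,0.145,0,0,0,70]]' 40
```

```text
t 0.1 pos [0.2569 0.5694 0.2557] turn [-1.000e-03  1.000e-03  1.014e+00] shift [-723.9  261.7   35.7] grip 1.0033791625020305 F [-0.4 -0.1 -0.5] j7 -0.09
clock: 0.8
position: [0.2569, 0.5695, 0.2559]
ee_rot: [0.661, 0.75, -0.0, 0.0]
ft_force: [-0.3, -0.7, -0.6]
grip_width: 0.725
```

```bash
python3 -m creep '[[0,0,0,-45,16,0,70],[0,0,0,-45,16,0,70],[0,0,0,-45,16,0,70],[0,0,0,-45,16,0,70],[0,0,0,-45,16,0,70],[0,0,0,-45,16,0,70],[0,0,0,-45,16,0,70],[0,0,0,-45,16,0,70]]'
python3 -m creep '[[0,0,0,-45,16,0,70],[0,0,0,-45,16,0,70],[0,0,0,-45,16,0,70],[0,0,0,-45,16,0,70],[0,0,0,-45,16,0,70],[0,0,0,-45,16,20,70],[0,0,0,-20,4,10,70],[0,0,0,0,0,0,70]]'
python3 - <<'E'
from h import *
go([.612,-.1135,.22],7.6)
p,d=camera("wrist");cv2.imwrite("pics/w1.png",p);W=world("wrist",d);np.save("w1.npy",W)
go([.612,-.1135,.22],7.6)
E
```

```text
clock: 1.6
position: [0.4317, 0.2277, 0.2562]
ee_rot: [0.659, 0.752, 0.0, -0.0]
ft_force: [0.2, 1.1, 0.8]
grip_width: 0.725
clock: 2.4
position: [0.5672, -0.0471, 0.2251]
ee_rot: [0.661, 0.75, -0.002, -0.0]
ft_force: [-0.4, 0.4, 0.7]
grip_width: 0.725
t 2.4 pos [ 0.5672 -0.0471  0.2251] turn [-0.003  0.002 -0.006] shift [-71.8  35.6   5.1] grip 0.7245727614514164 F [-0.4  0.4  0.7] j7 0.25
t 2.45 pos [ 0.5673 -0.0446  0.226 ] turn [-0.002  0.001 -0.004] shift [-74.2  35.2   6. ] grip 0.7269141759833002 F [0.2 1.7 0.4] j7 0.25
```

View pics/w1.png

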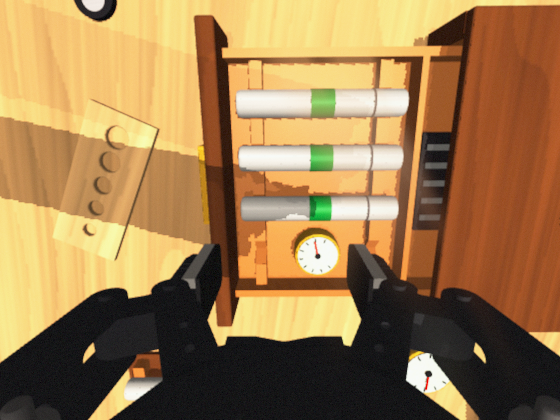

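The wrist view shows the small hygrometer at (317,255), between the jaws' line and tube c at (320,208). The notches of the free place are at (262,262) and (370,262). The arm was still settling during that picture, so I'll move closer and measure again.

```bash
python3 -m creep '[[0,0,0,-20,18,0,70],[0,0,0,-15,17,6,70],[0,0,0,0,0,0,70],[0,0,0,0,0,0,70],[0,0,0,0,0,0,70]]'
python3 - <<'E'
from h import *
p,d=camera("wrist");W=world("wrist",d);cv2.imwrite("pics/w2.png",p);np.save("w2.npy",W)
go([.612,-.1135,.22],7.6)
E
```

```text
clock: 2.95
position: [0.6068, -0.0717, 0.2214]
ee_rot: [0.658, 0.753, 0.0, -0.0]
ft_force: [0.8, -0.4, 0.8]
grip_width: 0.729
t 3.0 pos [ 0.6068 -0.0719  0.2214] turn [ 0.    -0.001  0.001] shift [-42.   -0.4   1.4] grip 0.7241471788771012 F [ 0.4  0.6 -0.1] j7 0.34
```

View pics/w2.png

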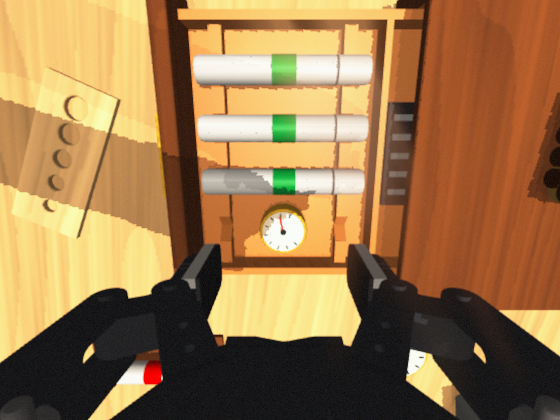

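Run:
```python
from h import *
p=cv2.imread("pics/w2.png");W=np.load("w2.npy");hsv=cv2.cvtColor(p,cv2.COLOR_BGR2HSV)
w=W[202:258,255:312].reshape(-1,3);w=w[(w[:,2]>.036)&(w[:,2]<.05)]
c,r=cv2.minEnclosingCircle((w[:,:2]*1000).astype(np.float32));print("hyg",len(w),w.mean(0).round(4),c,r,"z",np.median(w[:,2]))
for nm,(v0,v1,u0,u1) in dict(a=(52,88,192,374),b=(113,144,194,370),c=(166,197,198,368)).items():
    q=W[v0:v1,u0:u1].reshape(-1,3);q=q[(q[:,2]>.042)&(q[:,2]<.06)]
    rr=cv2.minAreaRect((q[:,:2]*1000).astype(np.float32));print(nm,q.mean(0).round(4),rr,np.percentile(q[:,2],95).round(4))
print("floor",W[215:245,240:252,2].mean(), "bench",W[300,250])
```

```text
hyg 1690 [ 0.6103 -0.111   0.043 ] (610.6524658203125, -112.343505859375) 24.87285614013672 z 0.043212852930264736
a [0.5901 0.0406 0.0492] ((590.2434692382812, 41.09386444091797), (158.81863403320312, 25.286806106567383), 7.587254047393799) 0.0522
b [ 0.5968 -0.0097  0.0494] ((596.6580810546875, -9.895912170410156), (158.360595703125, 24.921085357666016), 7.555053234100342) 0.0522
c [ 0.6035 -0.06    0.0492] ((604.2097778320312, -61.39591979980469), (159.32814025878906, 25.612564086914062), 7.504892349243164) 0.0522
floor 0.018794260508594934 bench [ 5.83902128e-01 -2.25478957e-01  3.46430793e-04]
```

The tube diameters, lengths and heights agree with those given. The hygrometer is at (0.6107, -0.1123), radius 24.9 mm, top at 43 mm. I'll move over it and go down.

```bash
python3 -m creep '[[0,0,0,-20,0,20,70],[0,0,0,-20,-1,30,70],[0,0,0,0,0,30,70],[0,0,0,0,0,0,70],[0,0,0,0,0,0,70]]'
python3 - <<'E'
from h import *
go([.6107,-.1123,.047],7.55)
E
```

```text
clock: 3.5
position: [0.6115, -0.112, 0.1418]
ee_rot: [0.659, 0.753, 0.0, -0.0]
ft_force: [0.6, 0.1, 0.6]
grip_width: 0.728
t 3.5 pos [ 0.6115 -0.112   0.1418] turn [ 0.    -0.001  0.001] shift [-0.2 -0.8 94.8] grip 0.7275053252387615 F [0.6 0.1 0.6] j7 0.45
```

```bash
python3 -m creep '[[0,0,0,0,-0.8,35,70],[0,0,0,0,0,30,70],[0,0,0,0,0,18,70],[0,0,0,0,0,11,70],[0,0,0,0,0,0,70],[0,0,0,0,0,0,110],[0,0,0,0,0,0,150],[0,0,0,0,0,0,150]]' 40
python3 -m creep '[[0,0,0,0,0,0,150],[0,0,0,0,0,0,150],[0,0,0,0,0,0,150]]'
python3 - <<'E'
from h import *
go([.6107,-.1123,.047],7.55)
E
```

```text
clock: 4.3
position: [0.6119, -0.1131, 0.049]
ee_rot: [0.659, 0.752, 0.001, 0.001]
ft_force: [-0.6, -0.3, 7.8]
grip_width: 0.566
clock: 4.6
position: [0.6119, -0.113, 0.049]
ee_rot: [0.659, 0.752, 0.001, 0.001]
ft_force: [-0.5, 1.7, 8.2]
grip_width: 0.565
t 4.6 pos [ 0.6119 -0.113   0.049 ] turn [ 0.003 -0.     0.   ] shift [ 0.9 -1.1  2. ] grip 0.5648884495075714 F [-0.5  1.7  8.2] j7 0.5
```

```bash
python3 -m creep '[[0,0,0,0,0,-4,160],[0,0,0,0,0,-6,160],[0,0,0,0,0,-10,160],[0,0,0,0,0,-10,160],[0,0,0,0,0,0,160]]'
python3 - <<'E'
from h import *
go([.6107,-.1123,.047],7.55)
p,d=camera("wrist");W=world("wrist",d);cv2.imwrite("pics/w3.png",p)
E
```

```text
clock: 5.1
position: [0.6116, -0.1134, 0.079]
ee_rot: [0.659, 0.752, 0.001, 0.001]
ft_force: [-0.2, -0.8, -1.2]
grip_width: 0.569
t 5.1 pos [ 0.6116 -0.1134  0.079 ] turn [0.003 0.    0.   ] shift [ 1.2 -0.8 32. ] grip 0.5687254958076324 F [-0.2 -0.8 -1.2] j7 0.48
```

View pics/w3.png

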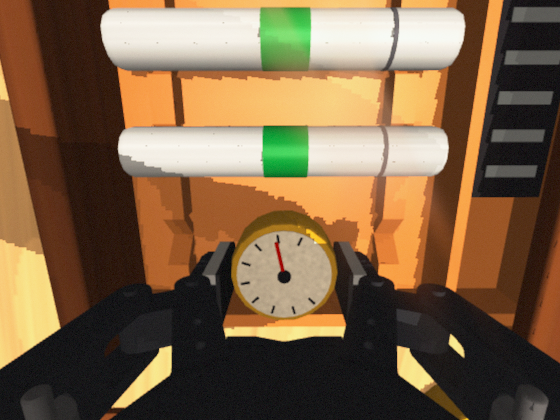

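The hygrometer is held squarely between the pads, with the dial at (285,272) level and about 1 N of weight. The three tubes haven't moved. Now I'll carry it to the tray.

```bash
python3 -m creep '[[0,0,0,0,0,-30,160],[0,0,0,10,0,-35,160],[0,0,0,25,-4,-15,160],[0,0,0,40,-6,0,160],[0,0,0,43,-6,0,160],[0,0,0,43,-6,0,160],[0,0,0,43,-6,0,160],[0,0,0,43,-6,0,160]]'
python3 -m creep '[[0,0,0,43,-6,0,160],[0,0,0,43,-6,0,160],[0,0,0,43,-6,0,160],[0,0,0,40,-6,0,160],[0,0,0,20,-3,0,160],[0,0,0,10,0,0,160],[0,0,0,0,0,0,160],[0,0,0,0,0,0,160]]'
python3 - <<'E'
from h import *
p,d=camera("wrist");W=world("wrist",d);cv2.imwrite("pics/w4.png",p);np.save("w4.npy",W)
go([.479,.352,.042],7.55)
E
```

```text
clock: 5.95
position: [0.5435, 0.1288, 0.1568]
ee_rot: [0.659, 0.752, -0.0, -0.0]
ft_force: [0.9, 0.2, -1.0]
grip_width: 0.568
clock: 6.75
position: [0.4922, 0.3193, 0.1569]
ee_rot: [0.66, 0.752, -0.0, 0.0]
ft_force: [0.6, -0.8, -0.8]
grip_width: 0.566
t 6.8 pos [0.4923 0.319  0.1569] turn [ 0.     0.001 -0.002] shift [ 34.5  -8.8 114.9] grip 0.5702388148760237 F [-0.7 -0.6 -0.7] j7 -0.4
```

View pics/w4.png

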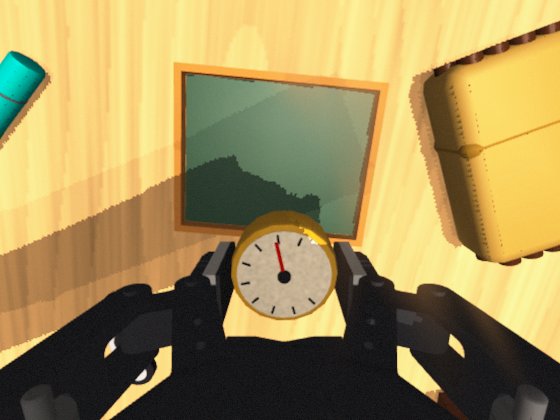

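Run:
```python
from h import *
W=np.load("w4.npy")
m=(W[...,2]>.001)&(W[...,2]<.0105);m2=np.zeros_like(m);m2[60:245,175:390]=1
p=cv2.imread("pics/w4.png");hsv=cv2.cvtColor(p,cv2.COLOR_BGR2HSV)
g=(hsv[...,0]>40)&(hsv[...,0]<100)&m2&(W[...,2]<.015)
w=W[g];print(len(w),np.median(w[:,2]),cv2.minAreaRect((w[:,:2]*1000).astype(np.float32)))
m=m2&(W[...,2]>.013)&(W[...,2]<.023);w=W[m];print(len(w),cv2.minAreaRect((w[:,:2]*1000).astype(np.float32)))
```

```text
19909 0.007404582009373523 ((478.8377685546875, 353.1716003417969), (155.42086791992188, 126.41441345214844), 2.2229323387145996)
5255 ((479.99627685546875, 353.38031005859375), (169.24623107910156, 140.38623046875), 2.1600263118743896)
```

The tray centre is (0.4795, 0.353), inside 155×126 mm, yaw 2.2°, floor at about 7 mm. That fits the description.

```bash
python3 -m creep '[[0,0,0,18,-4,0,160],[0,0,0,17.5,-4,20,160],[0,0,0,0,0,35,160],[0,0,0,0,0,35,160],[0,0,0,0,0,16,160],[0,0,0,0,0,4,160],[0,0,0,0,0,2,160],[0,0,0,0,0,0,160]]'
python3 - <<'E'
from h import *
go([.4795,.353,.038],7.55)
E
```

```text
clock: 7.6
position: [0.4798, 0.3553, 0.0464]
ee_rot: [0.659, 0.752, 0.001, 0.0]
ft_force: [-0.5, -0.3, -1.2]
grip_width: 0.568
t 7.6 pos [0.4798 0.3553 0.0464] turn [ 0.002 -0.001 -0.   ] shift [-2.3 -0.6  8.4] grip 0.5677717749828958 F [-0.5 -0.3 -1.2] j7 -0.42
```

```bash
python3 -m creep '[[0,0,0,0,0,3,160],[0,0,0,0,0,2,160],[0,0,0,0,0,1.5,160],[0,0,0,0,0,1,160],[0,0,0,0,0,1,160],[0,0,0,0,0,0,160]]'
```

```text
clock: 8.2
position: [0.4789, 0.3552, 0.037]
ee_rot: [0.659, 0.752, 0.0, -0.0]
ft_force: [-1.8, -0.9, 4.9]
grip_width: 0.569
```

Contact is at TCP z = 0.037, as expected. I'll release it gently, only part-way open.

```bash
python3 -m creep '[[0,0,0,0,0,-0.5,105],[0,0,0,0,0,0,90],[0,0,0,0,0,0,70],[0,0,0,0,0,0,70],[0,0,0,0,0,-10,70],[0,0,0,0,0,-25,70],[0,0,0,0,0,-40,70],[0,0,0,0,0,-40,70]]'
python3 - <<'E'
from h import *
go([.488,-.322,.2],-82.4)
p,d=camera("wrist");W=world("wrist",d);cv2.imwrite("pics/w5.png",p);np.save("w5.npy",W)
E
```

```text
clock: 9.0
position: [0.4786, 0.3547, 0.1537]
ee_rot: [0.659, 0.752, -0.0, 0.0]
ft_force: [-0.2, 1.1, 0.1]
grip_width: 0.722
t 9.0 pos [0.4786 0.3547 0.1537] turn [0.00e+00 1.00e-03 1.57e+00] shift [-80.2 672.  -46.3] grip 0.7220569806106829 F [-0.2  1.1  0.1] j7 -0.46
```

View pics/w5.png

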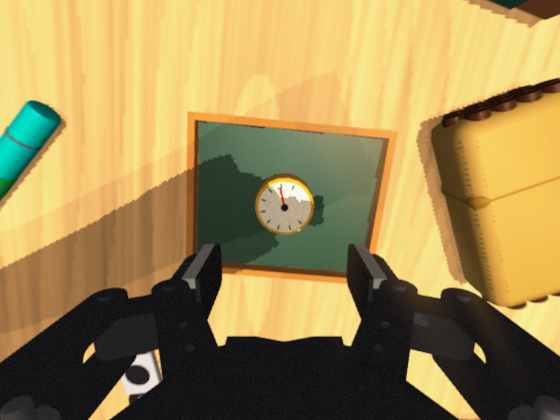

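The hygrometer stands dial up in the tray, centred at (285,206), and the gripper is clear of it. Next is the loose tube: translate first, then turn 90°.

```bash
python3 -m creep '[[0,0,0,-20,-2,-40,70],[0,0,0,-40,-5,-30,70],[0,0,0,-48,-6,0,70],[0,0,0,-48,-6,0,70],[0,0,0,-48,-6,0,70],[0,0,0,-48,-6,0,70],[0,0,0,-48,-6,0,70],[0,0,0,-48,-6,0,70]]'
python3 -m creep '[[0,0,0,-48,-6,0,70],[0,0,0,-48,-6,0,70],[0,0,0,-48,-6,0,70],[0,0,0,-48,-6,0,70],[0,0,0,-48,-6,0,70],[0,0,0,-48,-6,0,70],[0,0,0,-40,-3,0,100],[0,0,0,0,0,0,100]]'
python3 -m creep '[[0,0,0.145,0,0,0,100],[0,0,0.145,0,0,0,100],[0,0,0.145,0,0,0,100],[0,0,0.145,0,0,0,100],[0,0,0.145,0,0,0,100],[0,0,0.145,0,0,0,100],[0,0,0.145,0,0,0,100],[0,0,0.145,0,0,0,100]]'
python3 -m creep '[[0,0,0.145,0,0,0,100],[0,0,0.145,0,0,0,100],[0,0,0.12,0,0,0,100],[0,0,0,0,0,0,100],[0,0,0,0,0,0,100]]'
python3 - <<'E'
from h import *
p,d=camera("wrist");W=world("wrist",d);cv2.imwrite("pics/w6.png",p);np.save("w6.npy",W)
go([.488,-.322,.2],-82.4)
E
```

```text
clock: 9.85
position: [0.4817, 0.0026, 0.2225]
ee_rot: [0.659, 0.752, 0.001, 0.0]
ft_force: [1.8, 0.1, -0.9]
grip_width: 0.723
clock: 10.65
position: [0.4842, -0.3318, 0.2223]
ee_rot: [0.662, 0.75, -0.002, 0.001]
ft_force: [-0.5, 0.3, -0.2]
grip_width: 0.611
clock: 11.45
position: [0.4868, -0.325, 0.2222]
ee_rot: [0.964, 0.266, 0.0, -0.0]
ft_force: [-0.1, -0.5, 0.5]
grip_width: 0.607
clock: 11.95
position: [0.4867, -0.3253, 0.2219]
ee_rot: [0.998, 0.068, 0.0, -0.0]
ft_force: [0.6, 0.3, -0.1]
grip_width: 0.613
t 12.0 pos [ 0.4866 -0.3253  0.222 ] turn [-0.    -0.     0.004] shift [ 1.8 -3.1 22. ] grip 0.610330124473861 F [ 0.2 -0.8  0.3] j7 -0.51
```

View pics/w6.png

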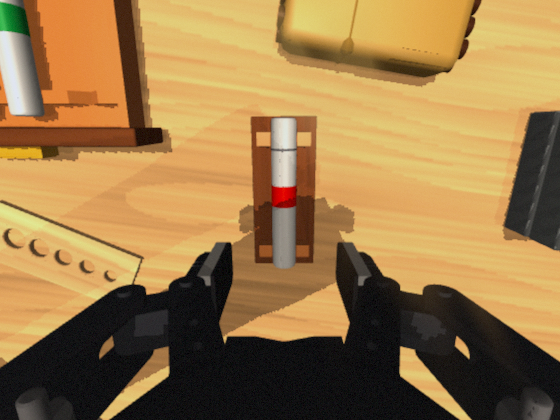

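Run:
```python
from h import *
p=cv2.imread("pics/w6.png");W=np.load("w6.npy");hsv=cv2.cvtColor(p,cv2.COLOR_BGR2HSV)
m=np.zeros(W.shape[:2],bool);m[112:270,266:302]=1
q=W[m&(W[...,2]>.029)&(W[...,2]<.05)]
print(len(q),cv2.minAreaRect((q[:,:2]*1000).astype(np.float32)),np.percentile(q[:,2],[50,95]))
r=m&(hsv[...,1]>180)&((hsv[...,0]<6)|(hsv[...,0]>174))&(W[...,2]>.028);print("band",r.sum(),W[r].mean(0))
m[:]=0;m[110:275,245:320]=1;q=W[m&(W[...,2]>.003)&(W[...,2]<.012)];print("rest",cv2.minAreaRect((q[:,:2]*1000).astype(np.float32)))
c=(np.array([.4795,-.3225,.034]));go(c,-82.4)
```

```text
3568 ((478.9767150878906, -324.3323974609375), (158.4204864501953, 25.417865753173828), 8.178937911987305) [0.03771059 0.04008916]
band 479 [ 0.47963974 -0.32480869  0.03934508]
rest ((475.4771423339844, -325.3753662109375), (171.47708129882812, 77.2781753540039), 10.320046424865723)
t 12.0 pos [ 0.4866 -0.3253  0.222 ] turn [-0.    -0.     0.004] shift [ -6.7  -3.7 188. ] grip 0.610330124473861 F [ 0.2 -0.8  0.3] j7 -0.51
```

The loose tube measures 158×25 mm, with its axis centre at (0.479, -0.324), yaw 8.2° and top at 39–40 mm. That matches the 26 mm axis height. I'll descend.

```bash
python3 -m creep '[[0,0,-0.006,-7.4,-2,20,100],[0,0,0,0,0,40,100],[0,0,0,0,0,40,100],[0,0,0,0,0,40,100],[0,0,0,0,0,20,100],[0,0,0,0,0,10,100],[0,0,0,0,0,0,100],[0,0,0,0,0,0,100]]'
python3 - <<'E'
from h import *
go([.479,-.3243,.036],-81.8)
E
```

```text
clock: 12.8
position: [0.4794, -0.3251, 0.053]
ee_rot: [0.998, 0.07, 0.001, 0.0]
ft_force: [0.3, 0.2, 0.5]
grip_width: 0.608
t 12.8 pos [ 0.4794 -0.3251  0.053 ] turn [ 0.001 -0.001 -0.004] shift [-0.3 -0.8 17. ] grip 0.6075554528097499 F [0.3 0.2 0.5] j7 -0.39
```

```bash
python3 -m creep '[[0,0,-0.004,0,-0.8,9,100],[0,0,0,0,0,5,100],[0,0,0,0,0,2,100],[0,0,0,0,0,0,100],[0,0,0,0,0,0,100]]' 30
python3 -m creep '[[0,0,0,0,0,0,130],[0,0,0,0,0,0,150],[0,0,0,0,0,0,170],[0,0,0,0,0,0,190],[0,0,0,0,0,0,200],[0,0,0,0,0,0,200]]' 30
python3 - <<'E'
from h import *
p,d=camera("wrist");cv2.imwrite("pics/w7.png",p)
go([.479,-.3243,.036],-81.8)
E
```

```text
clock: 13.3
position: [0.4789, -0.3239, 0.0359]
ee_rot: [0.997, 0.071, 0.0, 0.0]
ft_force: [-0.3, 0.6, 0.3]
grip_width: 0.609
clock: 13.9
position: [0.4792, -0.3256, 0.0367]
ee_rot: [0.997, 0.071, 0.001, 0.002]
ft_force: [1.6, -5.4, 2.3]
grip_width: 0.291
t 13.95 pos [ 0.4791 -0.3256  0.0366] turn [ 0.003 -0.001 -0.001] shift [ 0.1 -1.3  0.6] grip 0.2894921372439249 F [ 0.8 -5.8  1.8] j7 -0.37
```

View pics/w7.png

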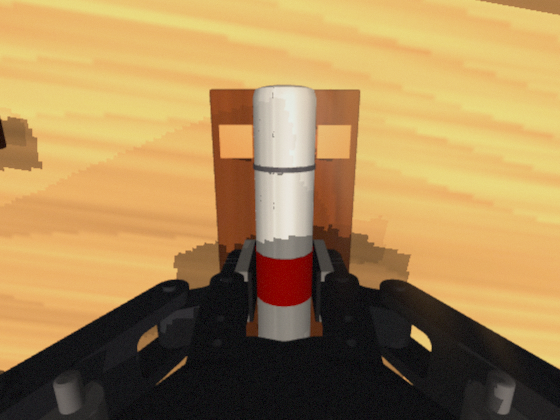

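The jaws hold the tube at the red band (285,280) with a 24.7 mm opening, which is on the tube. I'll lift it straight up and move over the free place.

```bash
python3 -m creep '[[0,0,0,0,0,-6,200],[0,0,0,0,0,-15,200],[0,0,0,0,0,-30,200],[0,0,0,0,0,-35,200],[0,0,0,5,-6,-30,200],[0,0,0,15,-18,0,200],[0,0,0,25,-30,0,200],[0,0,0,25,-30,0,200]]'
python3 -m creep '[[0,0,0.012,25,-30,0,200],[0,0,0,25,-30,0,200],[0,0,0,20,-24,0,200],[0,0,0,12,-14,0,200],[0,0,0,6,-6,0,200],[0,0,0,0,0,0,200],[0,0,0,0,0,0,200],[0,0,0,0,0,0,200]]'
python3 - <<'E'
from h import *
p,d=camera("wrist");W=world("wrist",d);cv2.imwrite("pics/w8.png",p);np.save("w8.npy",W)
go([.6107,-.1126,.0485],-82.45)
E
```

```text
clock: 14.75
position: [0.5365, -0.2297, 0.1531]
ee_rot: [0.997, 0.071, 0.001, -0.0]
ft_force: [0.8, -0.4, -0.8]
grip_width: 0.295
clock: 15.55
position: [0.6085, -0.1178, 0.1521]
ee_rot: [0.998, 0.064, -0.0, 0.0]
ft_force: [0.6, -0.4, -0.9]
grip_width: 0.292
t 15.6 pos [ 0.6087 -0.1175  0.152 ] turn [ 0.    -0.    -0.003] shift [  2.6  -4.6 103.5] grip 0.2956528471452249 F [-0.2 -0.  -0.1] j7 -0.85
```

View pics/w8.png

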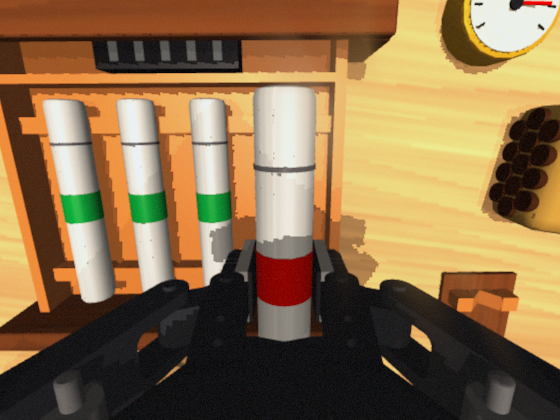

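Run:
```python
from h import *
W=np.load("w8.npy")
m=np.zeros(W.shape[:2],bool);m[80:335,250:320]=1
q=W[m&(W[...,2]>.125)&(W[...,2]<.17)];print("held",len(q),cv2.minAreaRect((q[:,:2]*1000).astype(np.float32)))
a=np.radians(7.55);u=np.array([np.cos(a),np.sin(a)])
s=q[:,:2]@u;A=np.c_[s-s.mean(),np.ones(len(s))]
# ridge height along tube -> pitch
for lo in np.linspace(s.min(),s.max(),5)[:-1]:
    k=(s>lo)&(s<lo+.03);print(round(lo,3),np.percentile(q[k,2],97).round(4),end=' ')
print()
for nm,(v0,v1,u0,u1) in dict(a=(95,303,40,115),b=(95,285,115,180),c=(95,235,186,234)).items():
    m[:]=0;m[v0:v1,u0:u1]=1;q=W[m&(W[...,2]>.042)&(W[...,2]<.06)];print(nm,cv2.minAreaRect((q[:,:2]*1000).astype(np.float32)))
```

```text
held 15482 ((631.5091552734375, -114.65572357177734), (112.75434112548828, 33.56000518798828), 4.058711051940918)
0.554 0.165 0.582 0.1653 0.61 0.1556 0.639 0.1556 
a ((586.9493408203125, 56.976158142089844), (164.0587921142578, 57.94482421875), 7.271728515625)
b ((604.8018188476562, -9.103191375732422), (145.70835876464844, 26.12489128112793), 8.01043701171875)
c ((632.9591674804688, -57.398109436035156), (103.02058410644531, 25.60407066345215), 7.622344017028809)
```

Run:
```python
from h import *
W=np.load("w8.npy");a=np.radians(7.55);u=np.array([np.cos(a),np.sin(a)]);n=np.array([-u[1],u[0]])
for nm,(v0,v1,u0,u1),z0,z1,P in (("held",(80,240,252,318),.143,.162,[.6107,-.1126]),("c",(95,200,186,234),.044,.06,[.6042,-.0614]),("b",(95,200,115,180),.044,.06,[.5967,-.0099])):
    m=np.zeros(W.shape[:2],bool);m[v0:v1,u0:u1]=1;q=W[m&(W[...,2]>z0)&(W[...,2]<z1)][:,:2]
    r=cv2.minAreaRect((q*1000).astype(np.float32));s=(q-P)@u;t=(q-P)@n
    print(nm,r,"far end s",np.percentile(s,99.5).round(4),"t range",np.percentile(t,[.5,99.5]).round(4))
```

```text
held ((655.9691162109375, -110.31381225585938), (62.799171447753906, 25.371030807495117), 7.1975626945495605) far end s 0.0759 t range [-0.0159  0.0084]
c ((647.3673706054688, -55.39575958251953), (73.92776489257812, 24.53888702392578), 7.3229875564575195) far end s 0.0797 t range [-0.0116  0.012 ]
b ((640.5022583007812, -4.275629043579102), (73.36698150634766, 24.470949172973633), 7.662610054016113) far end s 0.0806 t range [-0.012   0.0116]
```

The held tube is level and its yaw is right (7.2–7.6°), but it sits about 4 mm to the right of and 3–4 mm short of place 1. I'll correct that and lower it.

```bash
python3 -m creep '[[0,0,-0.003,3.4,-4.2,10,200],[0,0,0,0,0,25,200],[0,0,0,0,0,25,200],[0,0,0,0,0,12,200],[0,0,0,0,0,0,200],[0,0,0,0,0,0,200],[0,0,0,0,0,0,200]]'
python3 - <<'E'
from h import *
go([.6107,-.1126,.0485],-82.45)
p,d=camera("wrist");W=world("wrist",d);cv2.imwrite("pics/w9.png",p);np.save("w9.npy",W)
a=np.radians(7.55);u=np.array([np.cos(a),np.sin(a)]);n=np.array([-u[1],u[0]])
m=np.zeros(W.shape[:2],bool);m[80:240,252:318]=1;q=W[m&(W[...,2]>.073)&(W[...,2]<.095)];P=[.6107,-.1126]
print(cv2.minAreaRect((q[:,:2]*1000).astype(np.float32)),np.percentile((q[:,:2]-P)@u,99.5),np.percentile((q[:,:2]-P)@n,[.5,99.5]),np.percentile(q[:,2],97))
E
```

```text
clock: 16.3
position: [0.6129, -0.1115, 0.081]
ee_rot: [0.998, 0.067, 0.001, 0.0]
ft_force: [0.1, 1.2, -0.7]
grip_width: 0.295
t 16.3 pos [ 0.6129 -0.1115  0.081 ] turn [ 0.    -0.002  0.002] shift [-2.3  0.8 32.5] grip 0.2954351405694722 F [ 0.1  1.2 -0.7] j7 -0.82
((660.1953735351562, -104.0143051147461), (62.655303955078125, 25.212078094482422), 7.261056423187256) 0.08084483329546716 [-0.01014312  0.01403426] 0.08457332684062
```

View pics/w9.png

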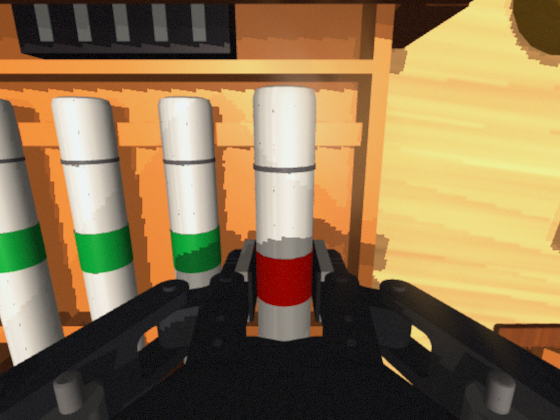

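```bash
python3 -m creep '[[0,0,0,-0.8,1.2,10,200],[0,0,0,0,0,10,200],[0,0,0,0,0,6,200],[0,0,0,0,0,2,200],[0,0,0,0,0,0,200],[0,0,0,0,0,0,200]]'
python3 -m creep '[[0,0,0,0,0,1,200],[0,0,0,0,0,1,200],[0,0,0,0,0,0,200]]'
```

```text
clock: 16.95
position: [0.6117, -0.1127, 0.052]
ee_rot: [0.998, 0.067, 0.0, 0.0]
ft_force: [-0.1, 0.1, -0.7]
grip_width: 0.295
clock: 17.25
position: [0.6117, -0.1126, 0.0499]
ee_rot: [0.998, 0.067, 0.0, -0.0]
ft_force: [0.1, 0.5, -0.5]
grip_width: 0.291
```

```bash
python3 -m creep '[[0,0,0,0,0,0.7,200],[0,0,0,0,0,0.7,200],[0,0,0,0,0,0,200]]'
python3 -m creep '[[0,0,0,0,0,0.5,200],[0,0,0,0,0,0.5,200],[0,0,0,0,0,0,200]]'
```

```text
clock: 17.55
position: [0.612, -0.1132, 0.0491]
ee_rot: [0.998, 0.067, 0.001, 0.0]
ft_force: [0.1, -2.0, 4.6]
grip_width: 0.294
clock: 17.85
position: [0.6121, -0.1137, 0.0485]
ee_rot: [0.998, 0.066, 0.001, 0.001]
ft_force: [-1.7, -2.1, 8.4]
grip_width: 0.291
```

Upward force begins at TCP z = 0.049, where seating was predicted (0.0487). I'll check the tube's height before letting go.

Run:
```python
from h import *
p,d=camera("wrist");W=world("wrist",d);cv2.imwrite("pics/w10.png",p)
a=np.radians(7.55);u=np.array([np.cos(a),np.sin(a)]);n=np.array([-u[1],u[0]]);P=[.6107,-.1126]
m=np.zeros(W.shape[:2],bool);m[80:240,252:318]=1;q=W[m&(W[...,2]>.04)&(W[...,2]<.065)]
print(cv2.minAreaRect((q[:,:2]*1000).astype(np.float32)),np.percentile((q[:,:2]-P)@u,99.5),np.percentile((q[:,:2]-P)@n,[.5,99.5]),np.percentile(q[:,2],97))
m[:]=0;m[80:240,140:225]=1;q=W[m&(W[...,2]>.04)&(W[...,2]<.065)];print("c top",np.percentile(q[:,2],97))
```

```text
((659.4029541015625, -106.31941986083984), (62.73623275756836, 25.233610153198242), 7.385428428649902) 0.07982872453046931 [-0.01232422  0.01192678] 0.0521206107838732
c top 0.05215297837685427
```

View pics/w10.png

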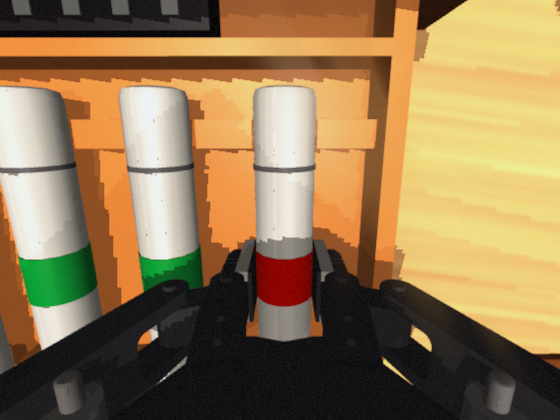

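The tube's top is at 52.1 mm, the same as seated tube c at 52.2 mm. It is centred and parallel, so it's fully seated. I'll open just enough to release and go up.

```bash
python3 -m creep '[[0,0,0,0,0,-1,185],[0,0,0,0,0,0,165],[0,0,0,0,0,0,150],[0,0,0,0,0,0,150],[0,0,0,0,0,0,150],[0,0,0,0,0,-5,150],[0,0,0,0,0,-10,150],[0,0,0,0,0,-20,150]]'
python3 -m creep '[[0,0,0,0,0,-30,150],[0,0,0,0,0,-40,150],[0,0,0,0,0,-40,150],[0,0,0,0,0,0,150],[0,0,0,0,0,0,150]]'
python3 - <<'E'
from h import *
p,d=camera("wrist");W=world("wrist",d);cv2.imwrite("pics/w11.png",p);np.save("w11.npy",W)
go([.4975-.05,-.0504-.0066,.2],-82.45)
E
```

```text
clock: 18.7
position: [0.611, -0.1124, 0.0835]
ee_rot: [0.998, 0.067, -0.001, -0.0]
ft_force: [0.8, 0.1, -0.1]
grip_width: 0.412
clock: 19.2
position: [0.612, -0.1127, 0.1947]
ee_rot: [0.998, 0.067, 0.001, -0.0]
ft_force: [-0.4, 0.6, -0.1]
grip_width: 0.411
t 19.25 pos [ 0.6115 -0.1124  0.1934] turn [-0.001 -0.     0.002] shift [-155.3  -76.4   -6.6] grip 0.4131386337812759 F [-0.4  0.6 -0.2] j7 -0.88
```

View pics/w11.png

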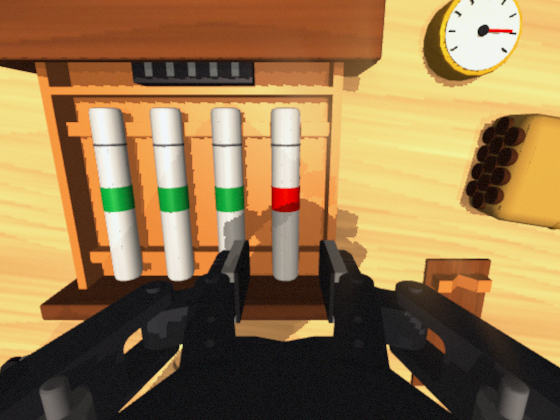

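All four tubes lie in place, with the red band at (285,198) aligned with the green ones, and the gripper is clear. To shut the drawer I'll close the fingers, go in front of the panel's centre above the cup pull, and push along tool x.

```bash
python3 -m creep '[[0,0,0,-15,-8,0,255],[0,0,0,-30,-15,0,255],[0,0,0,-35,-17,0,255],[0,0,0,-35,-17,0,255],[0,0,0,-30,-14,0,255],[0,0,0,-10,-5,0,255],[0,0,0,0,0,0,255],[0,0,0,0,0,0,255]]'
python3 - <<'E'
from h import *
go([.4479,-.057,.083],-82.45)
p,d=camera("wrist");W=world("wrist",d);cv2.imwrite("pics/w12.png",p);np.save("w12.npy",W)
m=(W[...,2]>.066)&(W[...,2]<.080);m[330:]=0
w=W[m];print(len(w),cv2.minAreaRect((w[:,:2]*1000).astype(np.float32)))
E
```

```text
clock: 20.05
position: [0.4678, -0.0638, 0.1979]
ee_rot: [0.998, 0.065, -0.001, -0.001]
ft_force: [-0.6, 0.2, -0.8]
grip_width: -0.0
t 20.05 pos [ 0.4678 -0.0638  0.1979] turn [-0.002  0.003 -0.002] shift [-18.8  -9.3 114.9] grip -0.00039226743139795096 F [-0.6  0.2 -0.8] j7 -1.37
7416 ((504.0942687988281, -49.187652587890625), (16.27692985534668, 285.88433837890625), 7.559411525726318)
```

View pics/w12.png

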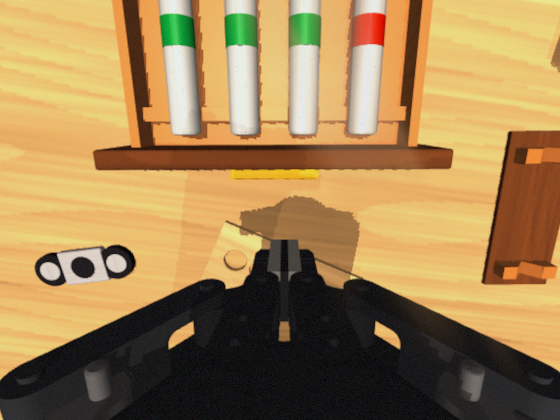

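The panel's top centre is at (0.504, -0.049), 16×286 mm, yaw 7.56°. The closed fingers at (285,255) hang in front of it over bare bench and the flat gauge, which is well below.

```bash
python3 -m creep '[[0,0,0,-19,-9,10,255],[0,0,0,0,0,35,255],[0,0,0,0,0,35,255],[0,0,0,0,0,25,255],[0,0,0,0,0,10,255],[0,0,0,0,0,0,255],[0,0,0,0,0,0,255]]'
python3 - <<'E'
from h import *
go([.4961+.165,-.0502+.0219,.083],-82.45)
E
```

```text
clock: 20.8
position: [0.4481, -0.0576, 0.0975]
ee_rot: [0.998, 0.065, -0.005, -0.0]
ft_force: [0.2, -0.0, 0.1]
grip_width: -0.0
t 20.8 pos [ 0.4481 -0.0576  0.0975] turn [-0.001  0.01  -0.002] shift [215.   -1.1  14.5] grip -0.0001425264959097907 F [ 0.2 -0.   0.1] j7 -1.13
```

```bash
python3 -m creep '[[0,0.01,0,0,0,7,255],[0,0,0,0,0,7,255],[0,0,0,0,0,0,255],[0,0,0,0,0,0,255]]'
python3 - <<'E'
from h import *
go([.4961,-.0502,.083],-82.45)
E
```

```text
clock: 21.2
position: [0.4478, -0.0562, 0.0836]
ee_rot: [0.998, 0.066, 0.0, -0.002]
ft_force: [-0.2, -0.2, -0.4]
grip_width: -0.003
t 21.2 pos [ 0.4478 -0.0562  0.0836] turn [-0.004 -0.001 -0.   ] shift [48.7  0.4  0.6] grip -0.002868415115858506 F [-0.2 -0.2 -0.4] j7 -1.1
```

Now push: a gentle approach, then about 10 mm per row.

```bash
python3 -m creep '[[0,0,0,10,0,0,255],[0,0,0,10,0,0,255],[0,0,0,6,0,0,255],[0,0,0,5,0,0,255],[0,0,0,5,0,0,255],[0,0,0,6,0,0,255],[0,0,0,6,0,0,255],[0,0,0,6,0,0,255]]'
python3 -m creep '[[0,0,0,8,0,0,255],[0,0,0,10,0,0,255],[0,0,0,10,0,0,255],[0,0,0,10,0,0,255]]'
python3 - <<'E'
from h import *
go([.4961+.1983-.011,-.0502+.0263-.0014,.083],-82.45)
E
```

```text
clock: 22.0
position: [0.5014, -0.0493, 0.0834]
ee_rot: [0.998, 0.065, 0.0, -0.002]
ft_force: [-2.4, 0.3, 0.6]
grip_width: -0.002
clock: 22.4
position: [0.5398, -0.0441, 0.0835]
ee_rot: [0.998, 0.066, 0.0, -0.002]
ft_force: [-2.3, -1.1, 0.4]
grip_width: -0.002
t 22.4 pos [ 0.5398 -0.0441  0.0835] turn [-0.004 -0.001 -0.   ] shift [144.8   0.3   0.5] grip -0.0021451077221718872 F [-2.3 -1.1  0.4] j7 -1.03
```

The drawer is sliding at about 2.5 N, as specified. I'll continue.

```bash
python3 -m creep '[[0,0,0,10,0,0,255],[0,0,0,10,0,0,255],[0,0,0,10,0,0,255],[0,0,0,10,0,0,255],[0,0,0,10,0,0,255],[0,0,0,10,0,0,255],[0,0,0,10,0,0,255],[0,0,0,10,0,0,255]]'
python3 -m creep '[[0,0,0,10,0,0,255],[0,0,0,10,0,0,255],[0,0,0,8,0,0,255],[0,0,0,6,0,0,255],[0,0,0,5,0,0,255],[0,0,0,0,0,0,255]]'
python3 - <<'E'
from h import *
go([.4961+.1983-.011,-.0502+.0263-.0014,.083],-82.45)
E
```

```text
clock: 23.2
position: [0.6191, -0.0335, 0.0837]
ee_rot: [0.998, 0.066, 0.0, -0.002]
ft_force: [-2.6, 0.6, -0.8]
grip_width: -0.002
clock: 23.8
position: [0.658, -0.0286, 0.0842]
ee_rot: [0.998, 0.066, 0.001, -0.002]
ft_force: [0.4, 0.9, 0.1]
grip_width: 0.004
t 23.8 pos [ 0.658  -0.0286  0.0842] turn [-0.004 -0.003 -0.   ] shift [25.6  0.   1.2] grip 0.0037750489769108 F [0.4 0.9 0.1] j7 -1.04
```

```bash
python3 -m creep '[[0,0,0,5,0,0,255],[0,0,0,5,0,0,255],[0,0,0,4,0,0,255],[0,0,0,3,0,0,255],[0,0,0,2,0,0,255],[0,0,0,2,0,0,255],[0,0,0,0,0,0,255]]'
python3 -m creep '[[0,0,0,1,0,0,255],[0,0,0,1,0,0,255],[0,0,0,1,0,0,255],[0,0,0,0,0,0,255]]'
```

```text
clock: 24.5
position: [0.6782, -0.0258, 0.0838]
ee_rot: [0.998, 0.066, 0.001, -0.002]
ft_force: [0.1, -0.1, -0.6]
grip_width: 0.004
clock: 24.9
position: [0.6808, -0.0254, 0.0838]
ee_rot: [0.998, 0.066, 0.001, -0.002]
ft_force: [-1.3, -1.4, 0.9]
grip_width: -0.001
```

```bash
python3 -m creep '[[0,0,0,1,0,0,255],[0,0,0,1,0,0,255],[0,0,0,1,0,0,255],[0,0,0,0,0,0,255]]'
python3 -m creep '[[0,0,0,1,0,0,255],[0,0,0,1,0,0,255],[0,0,0,1,0,0,255],[0,0,0,0,0,0,255]]'
```

```text
clock: 25.3
position: [0.6833, -0.0251, 0.0838]
ee_rot: [0.998, 0.066, -0.0, -0.002]
ft_force: [-5.6, 0.4, 3.9]
grip_width: -0.002
clock: 25.7
position: [0.6835, -0.0251, 0.0837]
ee_rot: [0.998, 0.065, -0.003, -0.003]
ft_force: [-22.4, 1.2, 14.9]
grip_width: -0.003
```

It is against the stop: the force rose to about 22 N and motion ended at x = 0.6835 (0.6834 predicted). I'll back off, raise the arm and check.

```bash
python3 -m creep '[[0,0,0,-10,0,0,255],[0,0,0,-30,0,0,255],[0,0,0,-40,0,-5,255],[0,0,0,-20,0,-40,255],[0,0,0,0,0,-50,255],[0,0,0,0,0,-50,255],[0,0,0,0,0,-20,255],[0,0,0,0,0,0,255]]'
python3 -m creep '[[0,0,0,-40,20,0,255],[0,0,0,-40,20,0,255],[0,0,0,-40,20,0,255],[0,0,0,0,0,0,255],[0,0,0,0,0,0,255]]'
python3 - <<'E'
from h import *
go([.5,-.05,.25],-82.45)
for n in ("top","side","wrist"):
    p,d=camera(n); cv2.imwrite(f"pics/{n}9.png",p); np.save(f"{n}9.npy",world(n,d))
E
```

```text
clock: 26.5
position: [0.5893, -0.0388, 0.2523]
ee_rot: [0.998, 0.066, 0.004, -0.002]
ft_force: [-0.5, -0.0, -0.1]
grip_width: 0.0
clock: 27.0
position: [0.4859, -0.1061, 0.251]
ee_rot: [0.998, 0.065, 0.002, -0.004]
ft_force: [0.9, 1.1, -0.1]
grip_width: -0.003
t 27.0 pos [ 0.4859 -0.1061  0.251 ] turn [-0.008 -0.004 -0.002] shift [ 21.3 -53.7   1. ] grip -0.0026784222093945926 F [ 0.9  1.1 -0.1] j7 -1.24
```

View pics/top9.png

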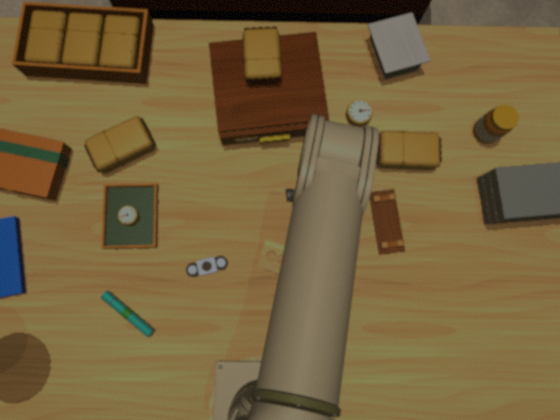

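View pics/wrist9.png

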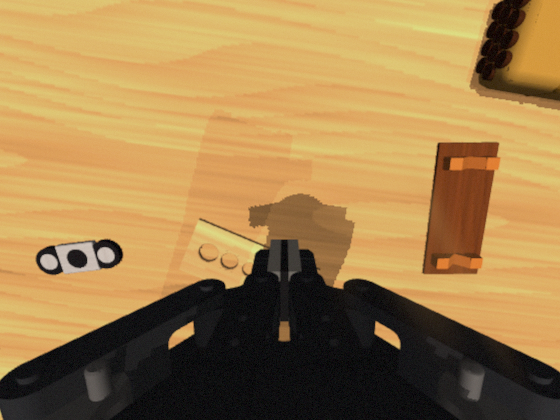

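View pics/side9.png

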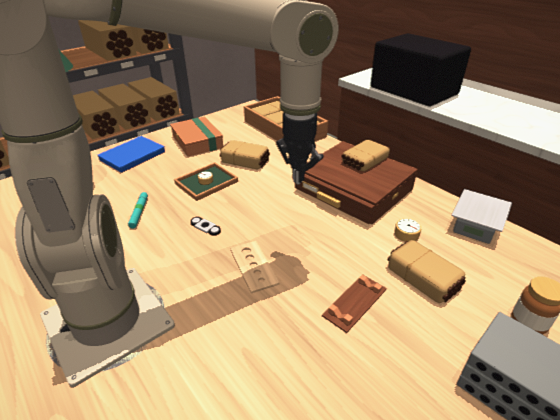

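The top picture shows the drawer front against the cabinet at (235..290,138), the hygrometer in the tray at (128,215), and the rest empty. The bundles, gauge and cutter are where they were. One more number check: panel gap and hygrometer position.

Run:
```python
from h import *
W=np.load("top9.npy");a=np.radians(7.56);u=np.array([np.cos(a),np.sin(a)])
m=np.zeros(W.shape[:2],bool);m[125:150,215:300]=1
q=W[m&(W[...,2]>.067)&(W[...,2]<.0775)];s=(q[:,:2]-[.4961,-.0502])@u
print("panel top outer edge shift: ",np.percentile(s,[2,10,50,90,98]).round(4),len(q))
q0=W[205:226,118:139].reshape(-1,3);q0=q0[q0[:,2]>.022];print("hyg",q0.mean(0).round(4),np.median(q0[:,2]),cv2.minEnclosingCircle((q0[:,:2]*1000).astype(np.float32)))
W0=world("top",np.load("top0.npy"))
for nm,(v0,v1,u0,u1) in dict(bl=(115,172,80,158),br=(125,172,375,442),cut=(253,280,183,230)).items():
    f=lambda V:(lambda b:b[b[:,2]>.005].mean(0).round(4))(V[v0:v1,u0:u1].reshape(-1,3))
    print(nm,f(W0),f(W))
S=np.load("side9.npy");m[:]=0;m[165:225,295:365]=1;q=S[m&(S[...,2]>.04)&(S[...,2]<.07)];s=(q[:,:2]-[.4961,-.0502])@u;print("side face s",np.percentile(s,[2,10,30,50]).round(4))
```

```text
panel top outer edge shift:  [0.2008 0.2017 0.2086 0.2164 0.2184] 500
hyg [0.48   0.3528 0.0311] 0.031314908875145805 ((480.8106994628906, 353.8558044433594), 25.187843322753906)
bl [0.6598 0.3774 0.0599] [0.6598 0.3774 0.0599]
br [ 0.6592 -0.3747  0.0557] [ 0.652  -0.368   0.0785]
cut [0.3514 0.1451 0.0253] [0.3519 0.1462 0.0156]
side face s [0.1844 0.1872 0.1962 0.1979]
```

Run:
```python
from h import *
print(np.abs(get_obs()["joint_velocities"]).max()); print(hand_in())
```

```text
0.014900040582333934
the job is handed in; nothing more can be done
None
```

I carried out all four steps and handed the job in at about 27 s of the 72 s allowed. `hand_in()` reports no verdict.

- **Hygrometer:** I moved the smaller one from place 1 to the tray. The last check put it at (0.480, 0.353), within about 2 mm of the tray centre, with its top at about 31 mm against about 30 mm expected when standing flat.
- **Red-banded tube:** I lowered it into place 1 while holding it. Before I let go, its top was at 52.1 mm, level with the neighbouring seated tube at 52.2 mm.
- **Drawer:** I pushed it against its stop until the force reached about 22 N. The top camera then showed the drawer front about 200–201 mm in, so shut.
- **Everything else:** The left bundle measured exactly where it started, and the cutter's mean position agreed within 1–2 mm in plan. The right bundle's reading shifted about 10 mm, because the arm partly covered it. In the pictures the right bundle and the ring gauge had not moved; I did not measure the gauge.
- **Not confirmed:** I could not see the tubes once the drawer was shut. The side camera's reading of the drawer front was spread too widely (184–198 mm) to confirm the closure, so that rests on the top camera and the contact with the stop.

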